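# Line up the column scale and hold the tube retainer back

## Robot

A 7-joint arm with a two-finger parallel gripper is mounted at the origin on the work surface. World frame = base frame: x ahead of the robot, y to its left, z up, the work surface at z = 0. Lengths are in m, angles in degrees, forces in N, time in s.
With the tool pointing down it reaches from about 0.425 to 0.875 m from the base axis. Payload 4.7 kg.
Tool frame: the origin (TCP) lies at the very end of the fingers, on their centre line; the grasp point (between the pads) lies 19 mm behind it; z points along the fingers, y is the direction in which the jaws open and shut (so a half turn about z gives the same grasp; the last joint's range is limited). The gripper opens to 87 mm and grips with 3 to 60 N. Pads are 19 mm wide; open, the fingers measure 117 mm over their backs; the gripper's body (75 mm by 190 mm) begins 51 mm behind the grasp point.
Start: joints at [68.13, 18.392, -4.016, 83.108, 1.295, 78.541, -3.26], TCP at [0.251, -0.6, 0.223] pointing down, gripper open.
Joint ranges: [-163.93, 163.93], [-17.29, 119.83], [-79.2, 71.16], [3.27, 140.29], [-89.18, 269.18], [5.43, 117.66], [-154.24, 154.24]. Speed limits (degrees/s): [147.25, 147.25, 180, 180, 180, 180, 180].

## Interface

Orientations are given as [roll, pitch, yaw] about the fixed x, y, z axes, in that order (R = Rz(yaw) Ry(pitch) Rx(roll)).
In Python, from station import status, vision, order gives the robot as it stands.
- The arm moves only by the tool move_arm, never from a script. Its argument "rows" is a list of rows, each an object with "delta_rot": the turn, a rotation vector about the tool's x, y, z in rad, a list of three; "offset": the shift along the tool's x, y, z in mm, a list of three; "jaw": the closure, from 0 (fully open) to 1 (shut). A call has 1 to 10 rows; each row shifts and turns the commanded pose from where the row before left it, along the tool's axes as they then stand; what a row does not reach is not made up. A row lasts 1/8 s, in which the tool goes at most 62.5 mm and 10.7 degrees, less where a joint would pass 70% of its speed; a pose out of reach is approached as far as the arm can. A call is refused whole if a number of a shift passes 62.5 or a number of a turn 0.188, either way. A call with a gripper value outside its range is refused whole. The fingers move at their own pace and stop on an object; the grip force is fixed at half the most. Time passes only in rows, so rows that do not move let the fingers close. It gives the time, the measured TCP pose, the force and the opening at its end, in the units of the state.
- status.get_state(): the state, without advancing time (a new reading comes with each control period).
- vision.grab_frame(name): name is "scene" or "side" or "wrist"; returns a dict with "color" (384x512x3 uint8, red, green, blue), "camera_matrix" (3x3 intrinsics, pixels), "position" and "attitude" of the camera in the world. Camera axes: x right, y down, z forward; pixel columns grow to the right and rows downward; lengths in m; the calibration is good to about 2 mm. A picture is of the moment at which its call begins. There is no depth.
- order.finish_job(): hands the job in, once; it reports no verdict.
Trained networks look in a picture, given as the dict that the camera call returned (one of the last four; its "shot" number tells which), for a name from the list of things; names that differ only in an ending like _2 or _b are one class to them, and where a whole thing is asked for, a point or a joint stands for the part that bears it (a point fixed in the world has none). Each returns a list of dicts, best first, with "p" (0 to 1); they miss things now and then, are a little off and sometimes report something else, mostly with a low value. They report only what shows in the picture. A call takes as long as a camera call.
- vision.look_for(picture, query): "location" ([row, column] in pixels, amid what is visible of it).
- vision.silhouettes(picture, query): "pixels" (384x512 bool, what is visible of it) and "location" ([row, column] in pixels, amid what is visible of it).
- vision.place_of(picture, query): "location" ([row, column] in pixels: a listed point, or the origin of a listed thing).
The state is a dict: "time_s": time; "qpos": joint angles; "qvel": joint speeds; "joint_torque": joint torques, N m; "tcp_pos": TCP position; "orientation": TCP orientation; "contact_force": force on the tool from outside, world axes, zero at the start; "moment": the same for the moment, N m; "width": finger opening in m.
Only numpy, scipy, OpenCV 4.12 (cv2) and the standard library are available. Lean on these libraries where they do the work, as an engineer would, in place of code of your own. Each camera call takes 0.05 s, during which the arm holds its last target.

## Task

Get the tube rack ready for pipetting: lay the steel column scale flat on the bench with a long edge flush against the rack's long near side (the one facing the robot), roughly centred along that side, and let go of it. Then swing the spring-loaded retaining arm off the tubes by its black post, all the way round to its stop, and keep holding it against the stop with the gripper: the program finishes while holding it there. The scale must stay flush, and the bottle, beaker and jar must be left where they stand.

Things in the scene. Friction and masses are not known exactly. Their poses are not given: they have to be found in the camera images.
- holder: Orange tube rack on an aluminium foot, fixed to the bench, turned up to 0.3 rad. Origin: centre of the rack's underside. Rack block 85 mm (x) by 128 mm (y, the long way) by 30 mm high, faces upright from the bench up; tube caps reach 41 mm. At its +y end a foot 8 mm high carries the pivot body (28 mm across) and an upright steel stop peg (10 mm across, 56 mm high).
- near_face (a point): Middle of the rack's plain long near face, the one towards the robot, 15 mm above the bench; 42.5 mm from the holder's origin on its -x side. Axes as holder; the face looks along -x.
- pivot (a point): On the upright pivot axis of the retaining arm, 49 mm above the bench, at x +18 mm, y +90 mm in the holder's frame; axes as holder. The arm is an aluminium bar 150 mm long from here, 12 mm wide, 45 to 53 mm above the bench.
- retainer (a joint): Angle of the retaining arm, rad. 0: at rest over the tubes, pointing from the pivot along the holder's -y. Grows as the free end swings counter-clockwise seen from above, away from the robot (to the holder's +x), against a spring; 1.25 is the hard stop. The spring always returns it to 0: about 3 N at the post at first, 6 to 7 N at the stop.
- post (a point): Middle of the upright black post on the retaining arm, 71.5 mm above the bench. A cylinder 14 mm across, from the arm's top (53 mm above the bench) up to 90 mm, 120 mm from the pivot axis. Moves with the arm; its -y points away from the pivot.
- scale_grip (a point): Centre of the loose column scale's grip, 27 mm above its underside. The scale is a flat steel straightedge with ticks, 160 mm long (y), 40 mm wide (x), 6 mm thick, the same either way round, 0.12 to 0.21 kg, lying flat; each long edge is 20 mm from this point. In its middle stands a grey grip block 16 mm (x) by 30 mm (y), 6 to 48 mm above the underside.
- bottle: Amber bottle, bystander, 60 mm across and 115 mm tall; origin at its underside.
- beaker: Clear glass beaker, bystander, 70 mm across and 85 mm tall; origin at its underside.
- jar: Glass jar with a blue cap, bystander, 68 mm across and 100 mm tall; origin at its underside.

How it is judged (in metres and radians):
On the way, in this order (a step that is already met when the one before it is completed fails the run):
1. the scale lies flat and flush against the rack's near long side, let go (angle between the y axis of scale_grip and the y axis of holder, either way round below 0.04 rad and x of scale_grip in the frame of holder between -0.066 and -0.06 m and y of scale_grip in the frame of holder between -0.025 and 0.025 m and height (world z) of scale_grip below 0.03 m and angle between scale_grip's own z axis and vertical below 0.06 rad and contact force between the fingers and scale below 0.1 N), for 0.3 s.
2. the retaining arm is held against its stop by the gripper (value of joint retainer above 1.19 rad and contact force between the fingers and retainer above 2 N), for 0.3 s.
At the end, for the whole second after the job is handed in: The gripper is still holding the retaining arm within 0.06 rad of its stop (joint above 1.19), with at least 2 N between fingers and arm, while the scale lies flat on the bench, untouched, its long edge within 3 mm of the rack's near face and within 0.04 rad of parallel, centred to within 25 mm (all of step 1 and all of step 2); the arm keeps its last pose, push and grip.
It fails at once if the bottle is shifted by more than 20 mm or tipped (distance of bottle from where it was at the start of the episode above 0.02 m or angle between bottle's own z axis and vertical above 0.3 rad).
It fails at once if the beaker is shifted by more than 20 mm or tipped (distance of beaker from where it was at the start of the episode above 0.02 m or angle between beaker's own z axis and vertical above 0.3 rad).
It fails at once if the jar is shifted by more than 20 mm or tipped (distance of jar from where it was at the start of the episode above 0.02 m or angle between jar's own z axis and vertical above 0.3 rad).
It also fails if it takes over 58 s, if anything falls off the work surface, if the arm or the gripper's body presses on something with over 40 N, if the wrist force passes 120 N, or if a joint passes its speed limit or range.

## Working session

There is one attempt and no reset: what is moved stays moved. The work goes in short steps, Python scripts to look and compute and a tool call to move; the robot and the scene stay as the last step left them, time stands still between calls to the robot, and variables do not carry over. Pictures are saved under pics/ and viewed, and the job is handed in when it is done.

Besides the shell and the picture viewer there is one more tool, called after "Emit:" by a JSON object that holds its "fn" and its "kwargs", one argument or row to a line. move_arm: Moves the arm, as the interface text tells. Its arguments: {"type":"object","properties":{"rows":{"type":"array","items":{"type":"object","properties":{"delta_rot":{"type":"array","items":{"type":"number"}},"offset":{"type":"array","items":{"type":"number"}},"jaw":{"type":"number"}}}}},"required":["rows"]}

```bash
mkdir -p pics; ls; python3 - <<'E'
from station import status, vision
import cv2
s=status.get_state(); print({k:s[k] for k in s})
for n in ["scene","side","wrist"]:
    f=vision.grab_frame(n); print(n,f["position"],f["attitude"],f["camera_matrix"],f.keys())
    cv2.imwrite(f"pics/a_{n}.png",f["color"][:,:,::-1])
    for q in ["holder","near_face","pivot","post","scale_grip","bottle","beaker","jar"]:
        try: print(n,q,[(d["location"],round(d["p"],2)) for d in vision.place_of(f,q)[:2]])
        except Exception as e: print(q,e)
E
```

```text
pics
{'time_s': 0.0, 'qpos': array([68.13023082, 18.43872923, -4.01643301, 83.17620896,  1.29521851,
       78.54049199, -3.25847248]), 'qvel': array([ 0.04759903,  0.07002145, -0.07951027,  0.01125077,  0.0272751 ,
       -0.02321592,  0.0665342 ]), 'joint_torque': array([ 3.55221414e-05, -4.91278875e+01, -4.03852919e-01, -3.12528098e+01,
       -6.38312730e-02,  4.37935092e-02,  1.87374853e-04]), 'tcp_pos': array([ 0.25034807, -0.59924426,  0.22145393]), 'orientation': array([-1.79889831e+02,  5.74523225e-03,  2.26819799e+01]), 'contact_force': array([0.49428946, 0.83180915, 0.39068803]), 'moment': array([-0.00230654,  0.02317718, -0.02566674]), 'width': 0.08692009983344}
scene [1.07047444 0.18203692 0.87156661] [-147.55455072    0.63055679  108.28780925] [[373.54179979   0.         256.90131196]
 [  0.         373.54179979 192.46383841]
 [  0.           0.           1.        ]] dict_keys(['color', 'camera_matrix', 'position', 'attitude', 'shot'])
scene holder [([188.4, 254.8], 0.85)]
scene near_face [([175.0, 257.4], 0.85)]
scene pivot [([194.5, 283.7], 0.97)]
scene post [([180.2
[... 536 characters left out ...]
8.3], 0.96)]
side pivot [([216.9, 247.3], 0.59)]
side post [([175.7, 268.4], 0.87), ([329.9, 272.6], 0.59)]
side scale_grip [([330.7, 272.5], 0.58)]
side bottle [([154.7, 319.9], 0.83), ([212.3, 272.1], 0.22)]
side beaker [([143.9, 248.2], 0.62)]
side jar [([294.1, 167.4], 0.92)]
wrist [ 0.32365941 -0.5686946   0.38451701] [ 1.63146974e+02  9.39114083e-02 -6.73439461e+01] [[343.35900743   0.         250.59198638]
 [  0.         343.35900743 195.84695697]
 [  0.           0.           1.        ]] dict_keys(['color', 'camera_matrix', 'position', 'attitude', 'shot'])
wrist holder []
wrist near_face []
wrist pivot []
wrist post []
wrist scale_grip []
wrist bottle []
wrist beaker []
wrist jar []
```

View pics/a_scene.png

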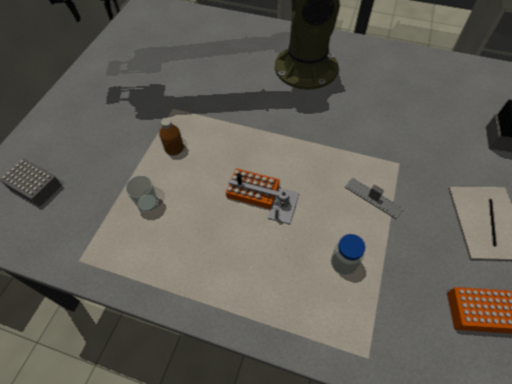

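View pics/a_side.png

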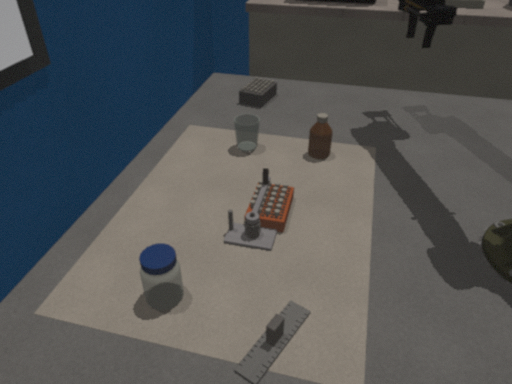

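```bash
cat > h.py <<'E'
import numpy as np, cv2
from scipy.spatial.transform import Rotation as R
from scipy.optimize import least_squares
from station import status, vision
def Rc(f): return R.from_euler('xyz',f["attitude"],degrees=True).as_matrix()
def ray(f,loc):
    K=f["camera_matrix"]; d=np.linalg.solve(K,[loc[1],loc[0],1.0]); return Rc(f)@d
def atz(f,loc,z):
    d=ray(f,loc); p=np.array(f["position"]); return p+d*(z-p[2])/d[2]
def proj(f,P):
    q=(np.atleast_2d(P)-f["position"])@Rc(f); q=q@np.array(f["camera_matrix"]).T
    return q[:,[1,0]]/q[:,2:]   # row,col
def tri(fs,locs):
    A=np.zeros((3,3));b=np.zeros(3)
    for f,l in zip(fs,locs):
        d=ray(f,l);d/=np.linalg.norm(d);M=np.eye(3)-np.outer(d,d);A+=M;b+=M@f["position"]
    return np.linalg.solve(A,b)
E
python3 - <<'E'
from h import *
S=vision.grab_frame("scene");D=vision.grab_frame("side")
Z=dict(holder=0,near_face=.015,pivot=.049,post=.0715,scale_grip=.027,bottle=0,beaker=0,jar=0)
for q,z in Z.items():
    L=[]
    for f in (S,D):
        r=vision.place_of(f,q)
        L.append(r[0]["location"] if r else None)
    print(q,[atz(f,l,z)[:2].round(4) if l is not None else None for f,l in zip((S,D),L)], tri((S,D),L).round(4) if None not in [type(l) if l is None else 1 for l in L] else '')
for f,n in ((S,'scene'),(D,'side')):
    im=f["color"][:,:,::-1]
    c=im[120:310,110:430] if n=='scene' else im[100:384,130:400]
    cv2.imwrite(f"pics/b_{n}.png",cv2.resize(c,None,fx=2.1,fy=2.1,interpolation=cv2.INTER_CUBIC))
E
```

```text
holder [array([ 0.5393, -0.0089]), array([ 0.5456, -0.0157])] [ 0.5437 -0.0072  0.007 ]
near_face [array([ 0.5157, -0.0142]), array([ 0.5032, -0.0207])] [ 0.5072 -0.0189  0.0108]
pivot [array([0.5634, 0.0752]), array([0.5655, 0.0784])] [0.5648 0.0762 0.0487]
post [array([ 0.5646, -0.0465]), array([ 0.559 , -0.0426])] [ 0.5609 -0.0484  0.0668]
scale_grip [array([0.4723, 0.3031]), array([0.4683, 0.3082])] [0.4688 0.3041 0.0216]
bottle [array([ 0.4694, -0.2791]), array([ 0.4685, -0.2907])] [ 0.4694 -0.279   0.0044]
beaker [array([ 0.6719, -0.2729]), array([ 0.6699, -0.2741])] [ 0.6707 -0.2742 -0.0009]
jar [array([0.675 , 0.2683]), array([0.6726, 0.264 ])] [0.6735 0.2666 0.0007]
```

View pics/b_scene.png

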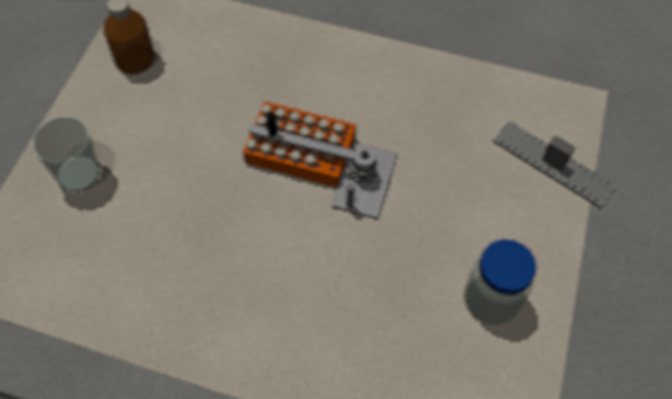

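View pics/b_side.png

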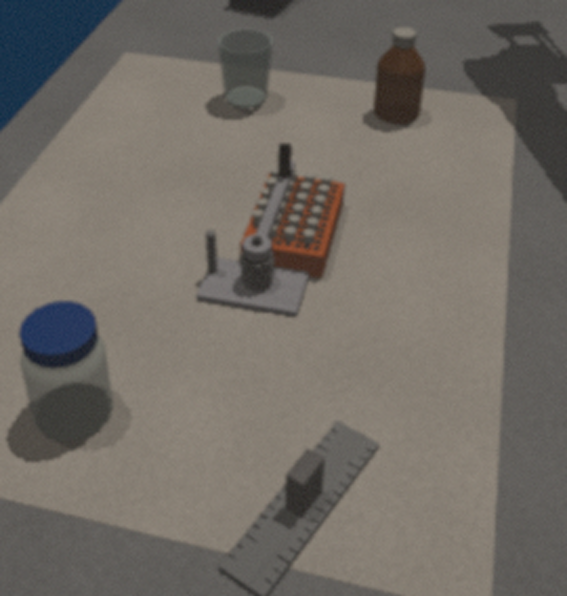

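```bash
python3 - <<'E'
from h import *
S=vision.grab_frame("scene");D=vision.grab_frame("side")
for f,n in ((S,'S'),(D,'D')):
  for q in ("scale_grip","holder","retainer"):
    for r in vision.silhouettes(f,q)[:2]:
        m=r["pixels"].astype(np.uint8); 
        print(n,q,r["p"],m.sum(),r["location"])
        if m.sum()<20: continue
        if q=="scale_grip":
            ys,xs=np.nonzero(m)
            # ground-plane points at z=.006
            P=np.array([atz(f,(y,x),.006)[:2] for y,x in zip(ys,xs)])
            c,(w,h),a=cv2.minAreaRect((P*1000).astype(np.float32)); print(c,w,h,a)
            mu=P.mean(0);u,s,v=np.linalg.svd(P-mu); print(mu,v[0],np.degrees(np.arctan2(v[0][1],v[0][0])))
        cv2.imwrite(f"pics/m_{n}_{q}.png",m*255)
E
```

```text
S scale_grip 0.92 858 [196.8, 375.4]
(461.34771728515625, 307.11175537109375) 159.89971923828125 60.090484619140625 68.76195526123047
[0.46787734 0.30609081] [0.37013907 0.92897636] 68.27580561708646
S holder 0.82 2263 [193.6, 263.3]
S retainer 0.83 409 [188.8, 256.8]
D scale_grip 0.68 2352 [343.2, 270.0]
(466.9649353027344, 307.9090270996094) 162.84970092773438 45.415828704833984 69.04305267333984
[0.46756799 0.31391808] [0.35400962 0.93524178] 69.26724174534642
D holder 0.97 2976 [216.3, 264.6]
D retainer 0.65 443 [205.0, 258.1]
```

```bash
cat >> h.py <<'E'
import json, math
def plan(target,yaw,jaw,step=45,start=None,yawstep=9.0):
    """straight line, tool straight down; prints rows in tool axes"""
    if start is None:
        s=status.get_state(); p=np.array(s["tcp_pos"]); o=s["orientation"]
    else: p,o=np.array(start[0],float),start[1]
    Rm=R.from_euler('xyz',o,degrees=True); Rt=R.from_euler('xyz',[180,0,yaw],degrees=True)
    rv=(Rm.inv()*Rt).as_rotvec(); d=(np.array(target)-p)*1000
    n=max(1,math.ceil(np.linalg.norm(d)/step),math.ceil(np.degrees(np.linalg.norm(rv))/yawstep))
    rows=[];Rk=Rm
    for k in range(n):
        rows.append({"offset":[round(float(v),1) for v in Rk.inv().apply(d/n)],"delta_rot":[round(float(v),4) for v in rv/n],"jaw":jaw})
        Rk=Rk*R.from_rotvec(rv/n)
    for i in range(0,n,10): print(json.dumps(rows[i:i+10]))
def fithold(frames,x0,vis=None):
    masks=[]
    for f in frames:
        hsv=cv2.cvtColor(f["color"],cv2.COLOR_RGB2HSV); m=((hsv[:,:,0]<14)&(hsv[:,:,1]>150)&(hsv[:,:,2]>90)).astype(np.uint8)
        n,l,st,c=cv2.connectedComponentsWithStats(cv2.morphologyEx(m,cv2.MORPH_CLOSE,np.ones((5,5),np.uint8)))
        pr=proj(f,[[x0[0],x0[1],.03]])[0]
        b=min((i for i in range(1,n) if st[i,4]>150),key=lambda i:np.hypot(c[i][0]-pr[1],c[i][1]-pr[0]))
        ys,xs=np.nonzero((l==b)&(m>0)); h=cv2.convexHull(np.stack([xs,ys],1).astype(np.int32)); masks.append(h)
    return masks
E
python3 - <<'E'
from h import *
plan([0.54,-0.05,0.26],90,0.0)
E
```

```text
[{"offset": [34.2, -28.3, -2.7], "delta_rot": [0.0, 0.0, -0.0839], "jaw": 0.0}, {"offset": [36.5, -25.3, -2.7], "delta_rot": [0.0, 0.0, -0.0839], "jaw": 0.0}, {"offset": [38.5, -22.1, -2.7], "delta_rot": [0.0, 0.0, -0.0839], "jaw": 0.0}, {"offset": [40.2, -18.8, -2.7], "delta_rot": [0.0, 0.0, -0.0839], "jaw": 0.0}, {"offset": [41.6, -15.4, -2.7], "delta_rot": [0.0, 0.0, -0.0839], "jaw": 0.0}, {"offset": [42.8, -11.9, -2.7], "delta_rot": [0.0, 0.0, -0.0839], "jaw": 0.0}, {"offset": [43.6, -8.2, -2.7], "delta_rot": [0.0, 0.0, -0.0839], "jaw": 0.0}, {"offset": [44.1, -4.6, -2.7], "delta_rot": [0.0, 0.0, -0.0839], "jaw": 0.0}, {"offset": [44.4, -0.8, -2.7], "delta_rot": [0.0, 0.0, -0.0839], "jaw": 0.0}, {"offset": [44.3, 2.9, -2.7], "delta_rot": [0.0, 0.0, -0.0839], "jaw": 0.0}]
[{"offset": [43.9, 6.6, -2.7], "delta_rot": [0.0, 0.0, -0.0839], "jaw": 0.0}, {"offset": [43.2, 10.2, -2.7], "delta_rot": [0.0, 0.0, -0.0839], "jaw": 0.0}, {"offset": [42.2, 13.8, -2.7], "delta_rot": [0.0, 0.0, -0.0839], "jaw": 0.0}, {"offset": [40.9, 17.3, -2.7], "delta_rot": [0.0, 0.0, -0.0839], "jaw": 0.0}]
```

Emit:
{"fn": "move_arm", "kwargs": {
  "rows": [
    {"offset":[34,-28,-3],"delta_rot":[0,0,-0.084],"jaw":0},
    {"offset":[36,-25,-3],"delta_rot":[0,0,-0.084],"jaw":0},
    {"offset":[38,-22,-3],"delta_rot":[0,0,-0.084],"jaw":0},
    {"offset":[40,-19,-3],"delta_rot":[0,0,-0.084],"jaw":0},
    {"offset":[42,-15,-3],"delta_rot":[0,0,-0.084],"jaw":0},
    {"offset":[43,-12,-3],"delta_rot":[0,0,-0.084],"jaw":0},
    {"offset":[44,-8,-3],"delta_rot":[0,0,-0.084],"jaw":0},
    {"offset":[44,-5,-3],"delta_rot":[0,0,-0.084],"jaw":0},
    {"offset":[44,-1,-3],"delta_rot":[0,0,-0.084],"jaw":0},
    {"offset":[44,3,-3],"delta_rot":[0,0,-0.084],"jaw":0}
  ]
}}

```text
time_s: 3.9
tcp_pos: [0.4571, -0.207, 0.2529]
orientation: [180.0, 0.0, 71.0]
contact_force: [0.4, 0.2, -0.4]
width: 0.0873
```

Emit:
{"fn": "move_arm", "kwargs": {
  "rows": [
    {"offset":[44,7,-3],"delta_rot":[0,0,-0.084],"jaw":0},
    {"offset":[43,10,-3],"delta_rot":[0,0,-0.084],"jaw":0},
    {"offset":[42,14,-3],"delta_rot":[0,0,-0.084],"jaw":0},
    {"offset":[41,17,-3],"delta_rot":[0,0,-0.084],"jaw":0},
    {"offset":[0,0,0],"jaw":0},
    {"offset":[0,0,0],"jaw":0}
  ]
}}

```text
schema error: expected keys delta_rot, offset, jaw
```

```bash
python3 - <<'E'
from h import *
W=vision.grab_frame("wrist")
cv2.imwrite("pics/c_wrist.png",W["color"][:,:,::-1]); print(status.get_state()["tcp_pos"],status.get_state()["orientation"],W["position"],W["attitude"])
Z=dict(holder=0,near_face=.015,pivot=.049,post=.0715,scale_grip=.027)
for q,z in Z.items():
    for r in vision.place_of(W,q)[:2]: print(q,r["p"],r["location"],atz(W,r["location"],z)[:2].round(4))
E
```

```text
[ 0.46055843 -0.1998194   0.25359735] [179.86808125  -0.20747761  71.61864047] [ 0.48262613 -0.13121593  0.41481818] [ 1.63209383e+02  5.33230051e-02 -1.90631806e+01]
post 0.2 [152.6, 431.3] [ 0.6351 -0.2454]
```

View pics/c_wrist.png

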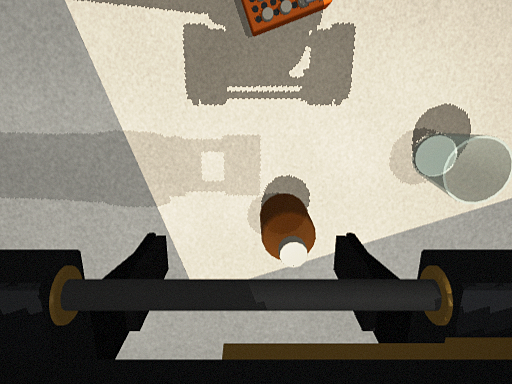

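Emit:
{"fn": "move_arm", "kwargs": {
  "rows": [
    {"offset":[42,12,-3],"delta_rot":[0,0,-0.1],"jaw":0},
    {"offset":[42,14,-3],"delta_rot":[0,0,-0.11],"jaw":0},
    {"offset":[0,15,0],"delta_rot":[0,0,-0.11],"jaw":0},
    {"offset":[0,0,0],"delta_rot":[0,0,0],"jaw":0},
    {"offset":[0,0,0],"delta_rot":[0,0,0],"jaw":0}
  ]
}}

```text
time_s: 4.82
tcp_pos: [0.519, -0.1384, 0.2582]
orientation: [-179.9, 0.0, 88.9]
contact_force: [-0.1, 0.5, 0.7]
width: 0.0869
```

```bash
python3 - <<'E'
from h import *
W=vision.grab_frame("wrist")
cv2.imwrite("pics/d_wrist.png",W["color"][:,:,::-1]); print(status.get_state()["tcp_pos"],status.get_state()["orientation"],W["position"],W["attitude"])
import pickle; pickle.dump(W,open("W1.pkl","wb"))
Z=dict(holder=0,near_face=.015,pivot=.049,post=.0715)
for q,z in Z.items():
    for r in vision.place_of(W,q)[:2]: print(q,r["p"],r["location"],atz(W,r["location"],z)[:2].round(4))
E
```

```text
[ 0.51904577 -0.13818423  0.25828964] [-1.79947450e+02  1.45882642e-02  8.89045562e+01] [ 0.52041866 -0.05838316  0.42005432] [ 1.63259010e+02  1.46688916e-01 -1.14761011e+00]
holder 0.69 [50.2, 270.4] [ 0.5427 -0.0129]
near_face 0.61 [52.4, 235.6] [ 0.5038 -0.0159]
post 0.7 [72.9, 293.2] [ 0.5606 -0.0412]
```

View pics/d_wrist.png

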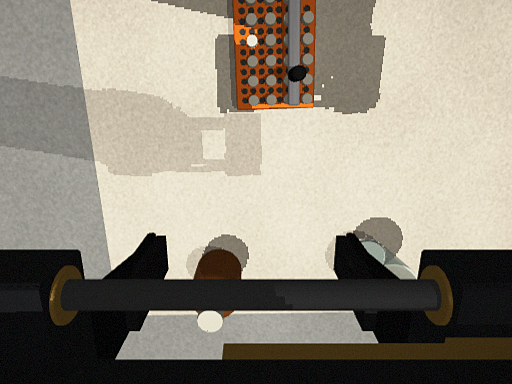

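```bash
python3 - <<'E'
from h import *
import pickle
W=pickle.load(open("W1.pkl","rb")); c=W["color"]
hsv=cv2.cvtColor(c,cv2.COLOR_RGB2HSV); m=((hsv[:,:,0]<16)&(hsv[:,:,1]>150)&(hsv[:,:,2]>60)); m[:, :200]=0; m[:,340:]=0; m[130:]=0
L=[];Rr=[]
for r in range(2,102):
    xs=np.nonzero(m[r])[0]
    if len(xs): L.append((r,xs[0]-.5));Rr.append((r,xs[-1]+.5))
def line(pts):
    P=np.array([atz(W,p,.03)[:2] for p in pts])
    for _ in range(5):
        a,b=np.polyfit(P[:,1],P[:,0],1); e=P[:,0]-a*P[:,1]-b; P=P[np.abs(e)<max(.0015,2*e.std())] if True else P
    return a,b,len(P),e.std()
for n,pts in(("L",L),("R",Rr)):
    a,b,k,s=line(pts); print(n,"yaw deg",-np.degrees(np.arctan(a)),"x at y=-.05,0:",a*-.05+b,b,k,s)
rows=np.nonzero(m.sum(1)>10)[0]; print(rows.max(), atz(W,(rows.max()+.5,275),0.0), [int(x) for x in m[95:112].sum(1)])
# hull fit from scene+side+wrist
S=vision.grab_frame("scene");D=vision.grab_frame("side")
pickle.dump((S,D),open("SD.pkl","wb"))
fr=[S,D];hs=fithold(fr,[.543,-.012])
bx=np.array([[sx*.0425,sy*.064,z] for sx in(-1,1) for sy in(-1,1) for z in(0,.03)])
def cost(p,k=8):
    c,s=np.cos(p[2]),np.sin(p[2]);P=bx@np.array([[c,s,0],[-s,c,0],[0,0,1]])+[p[0],p[1],0]
    t=0
    for f,h in zip(fr,hs):
        q=cv2.convexHull(proj(f,P)[:,::-1].astype(np.float32))
        A=h.astype(np.float32)
        I,_=cv2.intersectConvexConvex(A,q); t+=1-I/(cv2.contourArea(A)+cv2.contourArea(q)-I)
    return t
from scipy.optimize import minimize
for y0 in(-.1,0,.1):
    r=minimize(cost,[.543,-.012,y0],method="Nelder-Mead",options=dict(initial_simplex=[[.543,-.012,y0],[.55,-.012,y0],[.543,-.005,y0],[.543,-.012,y0+.1]])); print(r.x,r.fun)
E
```

```text
L yaw deg 0.640750301414033 x at y=-.05,0: 0.5034147726128734 0.5028555891792958 100 0.00031286666143223144
R yaw deg 0.5936267744675565 x at y=-.05,0: 0.5877840707257745 0.5872660151016309 100 0.00030289533610757875
109 [ 0.54793581 -0.07819399  0.        ] [40, 34, 25, 13, 11, 12, 15, 25, 40, 55, 72, 77, 73, 41, 17, 0, 0]Traceback (most recent call last):
  File "<stdin>", line 20, in <module>
  File "h.py", line 38, in fithold
    b=min((i for i in range(1,n) if st[i,4]>150),key=lambda i:np.hypot(c[i][0]-pr[1],c[i][1]-pr[0]))
ValueError: min() iterable argument is empty
```

```bash
python3 - <<'E'
from h import *
plan([0.575,0.26,0.25],159,0.0,step=50)
E
```

```text
[{"offset": [44.2, 5.4, 0.9], "delta_rot": [-0.0, 0.0, -0.1356], "jaw": 0.0}, {"offset": [43.1, 11.4, 0.9], "delta_rot": [-0.0, 0.0, -0.1356], "jaw": 0.0}, {"offset": [41.1, 17.1, 1.0], "delta_rot": [-0.0, 0.0, -0.1356], "jaw": 0.0}, {"offset": [38.4, 22.5, 1.0], "delta_rot": [-0.0, 0.0, -0.1356], "jaw": 0.0}, {"offset": [35.1, 27.5, 1.0], "delta_rot": [-0.0, 0.0, -0.1356], "jaw": 0.0}, {"offset": [31.0, 32.0, 1.0], "delta_rot": [-0.0, 0.0, -0.1356], "jaw": 0.0}, {"offset": [26.4, 35.9, 1.0], "delta_rot": [-0.0, 0.0, -0.1356], "jaw": 0.0}, {"offset": [21.3, 39.1, 1.0], "delta_rot": [-0.0, 0.0, -0.1356], "jaw": 0.0}, {"offset": [15.9, 41.6, 1.0], "delta_rot": [-0.0, 0.0, -0.1356], "jaw": 0.0}]
```

Emit:
{"fn": "move_arm", "kwargs": {
  "rows": [
    {"offset":[44,5,1],"delta_rot":[0,0,-0.136],"jaw":0},
    {"offset":[43,11,1],"delta_rot":[0,0,-0.136],"jaw":0},
    {"offset":[41,17,1],"delta_rot":[0,0,-0.136],"jaw":0},
    {"offset":[38,22,1],"delta_rot":[0,0,-0.136],"jaw":0},
    {"offset":[35,27,1],"delta_rot":[0,0,-0.136],"jaw":0},
    {"offset":[31,32,1],"delta_rot":[0,0,-0.136],"jaw":0},
    {"offset":[26,36,1],"delta_rot":[0,0,-0.136],"jaw":0},
    {"offset":[21,39,1],"delta_rot":[0,0,-0.136],"jaw":0},
    {"offset":[16,42,1],"delta_rot":[0,0,-0.136],"jaw":0},
    {"offset":[0,0,0],"delta_rot":[0,0,0],"jaw":0}
  ]
}}

```text
time_s: 6.42
tcp_pos: [0.5717, 0.2637, 0.2491]
orientation: [179.9, -0.2, 159.7]
contact_force: [0.3, -0.4, -0.9]
width: 0.0871
```

Emit:
{"fn": "move_arm", "kwargs": {
  "rows": [
    {"offset":[0,0,0],"delta_rot":[0,0,0],"jaw":0},
    {"offset":[0,0,0],"delta_rot":[0,0,0],"jaw":0}
  ]
}}

```text
time_s: 6.68
tcp_pos: [0.574, 0.2571, 0.2495]
orientation: [-179.9, 0.1, 159.1]
contact_force: [0.2, -0.3, -0.0]
width: 0.087
```

```bash
python3 - <<'E'
from h import *
W=vision.grab_frame("wrist")
cv2.imwrite("pics/e_wrist.png",W["color"][:,:,::-1]); print(W["position"],W["attitude"])
for r in vision.place_of(W,"scale_grip")[:2]: print(r["p"],r["location"],atz(W,r["location"],.027)[:2].round(4))
for r in vision.silhouettes(W,"scale_grip")[:1]:
    ys,xs=np.nonzero(r["pixels"]); P=np.array([atz(W,(y,x),.006)[:2] for y,x in zip(ys,xs)])
    print(len(P),cv2.minAreaRect((P*1000).astype(np.float32)))
E
```

```text
[0.4992366  0.28604865 0.41138145] [1.63239509e+02 1.96291975e-02 6.90684638e+01]
0.83 [49.0, 256.5] [0.4611 0.307 ]
5654 ((465.09197998046875, 307.4791259765625), (159.59896850585938, 39.7644157409668), 69.06559753417969)
```

View pics/e_wrist.png

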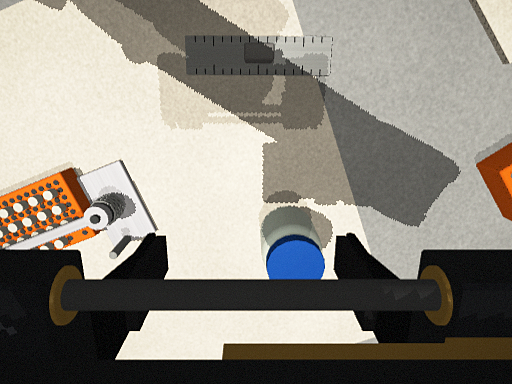

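```bash
python3 - <<'E'
from h import *
plan([0.4655,0.3075,0.10],159.05,0.0,step=45)
E
```

```text
[{"offset": [23.8, 1.6, 29.9], "delta_rot": [-0.0001, 0.0002, 0.0003], "jaw": 0.0}, {"offset": [23.8, 1.6, 29.9], "delta_rot": [-0.0001, 0.0002, 0.0003], "jaw": 0.0}, {"offset": [23.8, 1.6, 29.9], "delta_rot": [-0.0001, 0.0002, 0.0003], "jaw": 0.0}, {"offset": [23.8, 1.6, 29.9], "delta_rot": [-0.0001, 0.0002, 0.0003], "jaw": 0.0}, {"offset": [23.8, 1.6, 29.9], "delta_rot": [-0.0001, 0.0002, 0.0003], "jaw": 0.0}]
```

Emit:
{"fn": "move_arm", "kwargs": {
  "rows": [
    {"offset":[24,1.5,30],"delta_rot":[0,0,0],"jaw":0},
    {"offset":[24,1.5,30],"delta_rot":[0,0,0],"jaw":0},
    {"offset":[24,1.5,30],"delta_rot":[0,0,0],"jaw":0},
    {"offset":[24,1.5,30],"delta_rot":[0,0,0],"jaw":0},
    {"offset":[23,2,30],"delta_rot":[0,0,0],"jaw":0},
    {"offset":[0,0,20],"delta_rot":[0,0,0],"jaw":0},
    {"offset":[0,0,20],"delta_rot":[0,0,0],"jaw":0},
    {"offset":[0,0,15],"delta_rot":[0,0,0],"jaw":0},
    {"offset":[0,0,0],"delta_rot":[0,0,0],"jaw":0},
    {"offset":[0,0,0],"delta_rot":[0,0,0],"jaw":0}
  ]
}}

```text
time_s: 8.07
tcp_pos: [0.4657, 0.3088, 0.045]
orientation: [180.0, 0.0, 159.2]
contact_force: [0.9, 0.1, 0.1]
width: 0.0868
```

```bash
python3 - <<'E'
from h import *
W=vision.grab_frame("side")
cv2.imwrite("pics/f_side.png",cv2.resize(W["color"][180:384,130:400,::-1],None,fx=2.5,fy=2.5))
W=vision.grab_frame("wrist")
cv2.imwrite("pics/f_wrist.png",W["color"][:,:,::-1])
E
```

```text
(no output)
```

View pics/f_side.png

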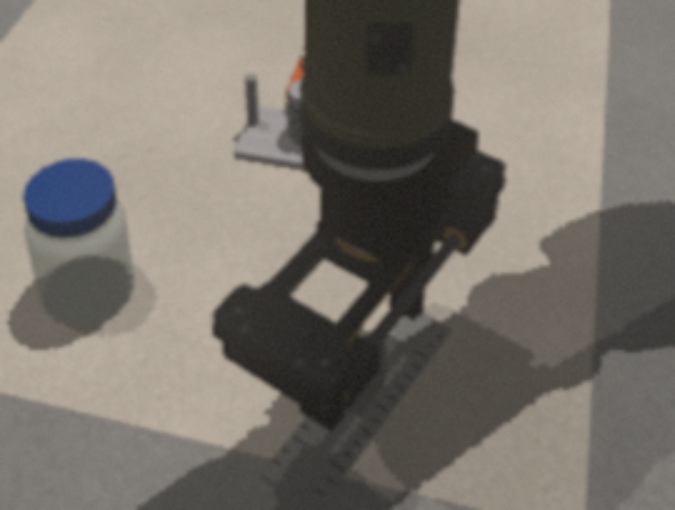

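View pics/f_wrist.png

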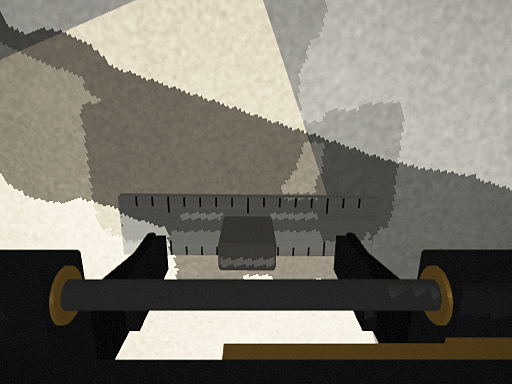

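```bash
python3 - <<'E'
from h import *
W=vision.grab_frame("wrist"); s=status.get_state(); print(s["tcp_pos"])
# top front/back edge rows of block seen 216..247?
a=np.radians(69.1); ex=np.array([np.sin(a),-np.cos(a),0]); ey=np.array([np.cos(a),np.sin(a),0])
for c in ([.4655,.3075],[.469,.306],[.461,.308]):
    P=[np.array([*c,z])+ex*sx*.008+ey*sy*.015 for z in (.048,.006) for sx in(-1,1) for sy in(-1,1)]
    P+= [np.array([*c,.006])+ex*sx*.02+ey*sy*.08 for sx in(-1,1) for sy in(-1,1)]
    print(c,proj(W,P).round(0).tolist())
im=W["color"][180:290,100:400,::-1]
cv2.imwrite("pics/g.png",cv2.resize(im,None,fx=2.6,fy=2.6,interpolation=cv2.INTER_NEAREST))
E
```

```text
[0.46552199 0.30890768 0.04525227]
[0.4655, 0.3075] [[243.0, 217.0], [243.0, 277.0], [271.0, 218.0], [271.0, 276.0], [214.0, 224.0], [214.0, 272.0], [238.0, 224.0], [238.0, 271.0], [196.0, 117.0], [196.0, 378.0], [255.0, 124.0], [255.0, 372.0]]
[0.469, 0.306] [[249.0, 217.0], [250.0, 276.0], [277.0, 218.0], [278.0, 276.0], [220.0, 223.0], [220.0, 271.0], [244.0, 224.0], [244.0, 271.0], [202.0, 117.0], [202.0, 377.0], [260.0, 124.0], [261.0, 371.0]]
[0.461, 0.308] [[235.0, 215.0], [235.0, 275.0], [263.0, 216.0], [263.0, 274.0], [208.0, 222.0], [208.0, 270.0], [232.0, 222.0], [232.0, 270.0], [189.0, 114.0], [189.0, 377.0], [249.0, 121.0], [249.0, 370.0]]
```

View pics/g.png

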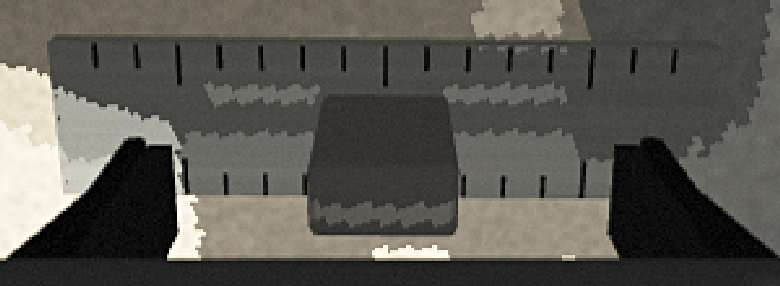

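Emit:
{"fn": "move_arm", "kwargs": {
  "rows": [
    {"offset":[0,-1,17],"delta_rot":[0,0,0],"jaw":0},
    {"offset":[0,0,15],"delta_rot":[0,0,0],"jaw":0},
    {"offset":[0,0,0],"delta_rot":[0,0,0],"jaw":0},
    {"offset":[0,0,0],"delta_rot":[0,0,0],"jaw":1},
    {"offset":[0,0,0],"delta_rot":[0,0,0],"jaw":1},
    {"offset":[0,0,0],"delta_rot":[0,0,0],"jaw":1},
    {"offset":[0,0,0],"delta_rot":[0,0,0],"jaw":1},
    {"offset":[0,0,0],"delta_rot":[0,0,0],"jaw":1}
  ]
}}

```text
time_s: 9.22
tcp_pos: [0.4647, 0.3076, 0.0126]
orientation: [180.0, 0.0, 159.3]
contact_force: [0.5, 0.3, -1.0]
width: 0.0449
```

Emit:
{"fn": "move_arm", "kwargs": {
  "rows": [
    {"offset":[0,0,0],"delta_rot":[0,0,0],"jaw":1},
    {"offset":[0,0,0],"delta_rot":[0,0,0],"jaw":1},
    {"offset":[0,0,0],"delta_rot":[0,0,0],"jaw":1}
  ]
}}

```text
time_s: 9.6
tcp_pos: [0.4646, 0.3076, 0.0125]
orientation: [-180.0, 0.0, 159.3]
contact_force: [0.3, 0.2, 0.4]
width: 0.0295
```

```bash
python3 - <<'E'
from h import *
plan([0.455,-0.014,0.053],180.6,1.0,step=36,start=([0.4646,0.3076,0.0525],[180,0,159.3]))
E
```

```text
[{"offset": [-11.6, -33.8, -0.1], "delta_rot": [-0.0, 0.0, -0.0413], "jaw": 1.0}, {"offset": [-10.2, -34.3, -0.1], "delta_rot": [-0.0, 0.0, -0.0413], "jaw": 1.0}, {"offset": [-8.8, -34.6, -0.1], "delta_rot": [-0.0, 0.0, -0.0413], "jaw": 1.0}, {"offset": [-7.4, -35.0, -0.1], "delta_rot": [-0.0, 0.0, -0.0413], "jaw": 1.0}, {"offset": [-5.9, -35.3, -0.1], "delta_rot": [-0.0, 0.0, -0.0413], "jaw": 1.0}, {"offset": [-4.5, -35.5, -0.1], "delta_rot": [-0.0, 0.0, -0.0413], "jaw": 1.0}, {"offset": [-3.0, -35.6, -0.1], "delta_rot": [-0.0, 0.0, -0.0413], "jaw": 1.0}, {"offset": [-1.5, -35.7, -0.1], "delta_rot": [-0.0, 0.0, -0.0413], "jaw": 1.0}, {"offset": [-0.0, -35.7, -0.1], "delta_rot": [-0.0, 0.0, -0.0413], "jaw": 1.0}]
```

Emit:
{"fn": "move_arm", "kwargs": {
  "rows": [
    {"offset":[0,0,-20],"delta_rot":[0,0,0],"jaw":1},
    {"offset":[0,0,-20],"delta_rot":[0,0,0],"jaw":1}
  ]
}}

```text
time_s: 9.85
tcp_pos: [0.4645, 0.3079, 0.0539]
orientation: [180.0, -0.0, 159.3]
contact_force: [0.5, 0.1, -1.2]
width: 0.0298
```

Emit:
{"fn": "move_arm", "kwargs": {
  "rows": [
    {"offset":[-12,-34,0],"delta_rot":[0,0,-0.0413],"jaw":1},
    {"offset":[-10,-34,0],"delta_rot":[0,0,-0.0413],"jaw":1},
    {"offset":[-9,-35,0],"delta_rot":[0,0,-0.0413],"jaw":1},
    {"offset":[-7,-35,0],"delta_rot":[0,0,-0.0413],"jaw":1},
    {"offset":[-6,-35,0],"delta_rot":[0,0,-0.0413],"jaw":1},
    {"offset":[-4,-35,0],"delta_rot":[0,0,-0.0413],"jaw":1},
    {"offset":[-3,-36,0],"delta_rot":[0,0,-0.0413],"jaw":1},
    {"offset":[-2,-36,0],"delta_rot":[0,0,-0.0413],"jaw":1},
    {"offset":[0,-36,0],"delta_rot":[0,0,-0.0413],"jaw":1},
    {"offset":[0,0,0],"delta_rot":[0,0,0],"jaw":1}
  ]
}}

```text
time_s: 11.1
tcp_pos: [0.4553, -0.0176, 0.0537]
orientation: [-179.9, 0.1, -179.7]
contact_force: [-1.3, 1.0, -2.1]
width: 0.0302
```

Emit:
{"fn": "move_arm", "kwargs": {
  "rows": [
    {"offset":[0,0,0],"delta_rot":[0,0,0],"jaw":1},
    {"offset":[0,0,0],"delta_rot":[0,0,0],"jaw":1}
  ]
}}

```text
time_s: 11.35
tcp_pos: [0.4551, -0.0132, 0.053]
orientation: [-180.0, 0.0, -179.3]
contact_force: [-0.0, 0.3, -1.6]
width: 0.0298
```

```bash
python3 - <<'E'
from h import *
W=vision.grab_frame("wrist")
cv2.imwrite("pics/h_wrist.png",W["color"][:,:,::-1])
W=vision.grab_frame("scene")
cv2.imwrite("pics/h_scene.png",cv2.resize(W["color"][80:280,150:400,::-1],None,fx=2.6,fy=2.6))
W=vision.grab_frame("side")
cv2.imwrite("pics/h_side.png",cv2.resize(W["color"][80:280,200:400,::-1],None,fx=2.8,fy=2.8))
E
```

```text
(no output)
```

View pics/h_wrist.png

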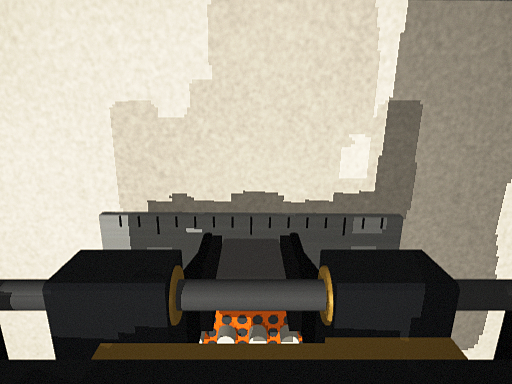

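View pics/h_side.png

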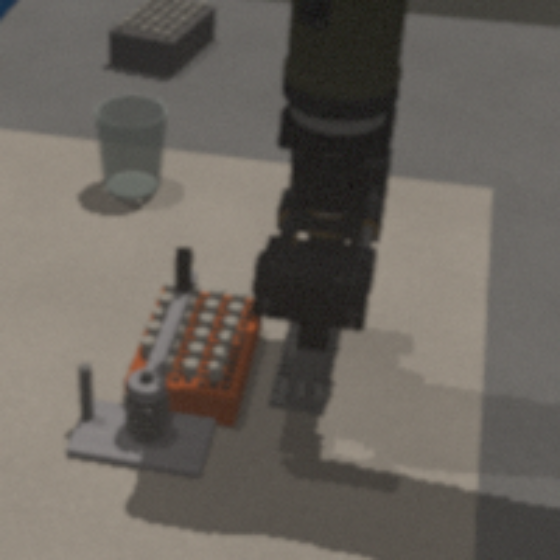

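Emit:
{"fn": "move_arm", "kwargs": {
  "rows": [
    {"offset":[0,0,18],"delta_rot":[0,0,0],"jaw":1},
    {"offset":[0,0,17],"delta_rot":[0,0,0],"jaw":1},
    {"offset":[-6,0,5],"delta_rot":[0,0,0],"jaw":1},
    {"offset":[-8,0,0],"delta_rot":[0,0,0],"jaw":1},
    {"offset":[-5,0,0],"delta_rot":[0,0,0],"jaw":1},
    {"offset":[0,0,0],"delta_rot":[0,0,0],"jaw":1},
    {"offset":[0,0,0],"delta_rot":[0,0,0],"jaw":1}
  ]
}}

```text
time_s: 12.38
tcp_pos: [0.4737, -0.0142, 0.0124]
orientation: [180.0, -0.0, -179.4]
contact_force: [0.6, -0.2, -1.6]
width: 0.0299
```

Emit:
{"fn": "move_arm", "kwargs": {
  "rows": [
    {"offset":[-3,0,0.3],"delta_rot":[0,0,0],"jaw":1},
    {"offset":[-3,0,0],"delta_rot":[0,0,0],"jaw":1},
    {"offset":[-2,0,0],"delta_rot":[0,0,0],"jaw":1},
    {"offset":[0,0,0],"delta_rot":[0,0,0],"jaw":1},
    {"offset":[0,0,0],"delta_rot":[0,0,0],"jaw":1}
  ]
}}

```text
time_s: 13.0
tcp_pos: [0.4819, -0.0142, 0.0122]
orientation: [-180.0, 0.0, -179.4]
contact_force: [0.3, -0.2, -1.6]
width: 0.0299
```

Emit:
{"fn": "move_arm", "kwargs": {
  "rows": [
    {"offset":[-1,0,0],"delta_rot":[0,0,0],"jaw":1},
    {"offset":[-1,0,0],"delta_rot":[0,0,0],"jaw":1},
    {"offset":[0,0,0],"delta_rot":[0,0,0],"jaw":1},
    {"offset":[0,0,0],"delta_rot":[0,0,0],"jaw":1}
  ]
}}

```text
time_s: 13.5
tcp_pos: [0.4823, -0.0142, 0.0119]
orientation: [-180.0, -0.2, -179.4]
contact_force: [-5.7, -0.9, 1.6]
width: 0.0299
```

Emit:
{"fn": "move_arm", "kwargs": {
  "rows": [
    {"offset":[-1,0,0.3],"delta_rot":[0,0,0],"jaw":1},
    {"offset":[0,0,0],"delta_rot":[0,0,0],"jaw":1},
    {"offset":[0,0,0],"delta_rot":[0,0,0],"jaw":1}
  ]
}}

```text
time_s: 13.88
tcp_pos: [0.4823, -0.0142, 0.0118]
orientation: [-179.9, -0.3, -179.4]
contact_force: [-8.3, 0.0, 8.1]
width: 0.0299
```

Emit:
{"fn": "move_arm", "kwargs": {
  "rows": [
    {"offset":[0.5,0,-0.5],"delta_rot":[0,0,0],"jaw":1},
    {"offset":[0,0,0],"delta_rot":[0,0,0],"jaw":0.4},
    {"offset":[0,0,0],"delta_rot":[0,0,0],"jaw":0.4},
    {"offset":[0,0,0],"delta_rot":[0,0,0],"jaw":0.4},
    {"offset":[0,0,0],"delta_rot":[0,0,0],"jaw":0.4},
    {"offset":[0,0,-10],"delta_rot":[0,0,0],"jaw":0.4},
    {"offset":[0,0,-20],"delta_rot":[0,0,0],"jaw":0.4},
    {"offset":[0,0,-30],"delta_rot":[0,0,0],"jaw":0.4},
    {"offset":[0,0,-40],"delta_rot":[0,0,0],"jaw":0.4},
    {"offset":[0,0,-40],"delta_rot":[0,0,0],"jaw":0.4}
  ]
}}

```text
time_s: 15.12
tcp_pos: [0.4846, -0.0138, 0.1551]
orientation: [-180.0, 0.1, -179.4]
contact_force: [1.4, -0.9, 0.6]
width: 0.0519
```

```bash
python3 - <<'E'
from h import *
plan([0.50,-0.16,0.25],90,0.0,step=45)
plan([0.50,-0.16,0.25],90,0.0,step=45,yawstep=8)
W=vision.grab_frame("scene")
cv2.imwrite("pics/i_scene.png",cv2.resize(W["color"][80:280,150:400,::-1],None,fx=2.6,fy=2.6))
W=vision.grab_frame("side")
cv2.imwrite("pics/i_side.png",cv2.resize(W["color"][80:280,200:400,::-1],None,fx=2.8,fy=2.8))
E
```

```text
[{"offset": [-1.3, -13.3, -8.6], "delta_rot": [0.0001, 0.0001, 0.1438], "jaw": 0.0}, {"offset": [-3.2, -13.0, -8.6], "delta_rot": [0.0001, 0.0001, 0.1438], "jaw": 0.0}, {"offset": [-5.0, -12.4, -8.6], "delta_rot": [0.0001, 0.0001, 0.1438], "jaw": 0.0}, {"offset": [-6.7, -11.6, -8.6], "delta_rot": [0.0001, 0.0001, 0.1438], "jaw": 0.0}, {"offset": [-8.3, -10.5, -8.6], "delta_rot": [0.0001, 0.0001, 0.1438], "jaw": 0.0}, {"offset": [-9.7, -9.2, -8.6], "delta_rot": [0.0001, 0.0001, 0.1438], "jaw": 0.0}, {"offset": [-10.9, -7.7, -8.6], "delta_rot": [0.0001, 0.0001, 0.1438], "jaw": 0.0}, {"offset": [-11.9, -6.1, -8.6], "delta_rot": [0.0001, 0.0001, 0.1438], "jaw": 0.0}, {"offset": [-12.7, -4.3, -8.6], "delta_rot": [0.0001, 0.0001, 0.1438], "jaw": 0.0}, {"offset": [-13.1, -2.4, -8.6], "delta_rot": [0.0001, 0.0001, 0.1438], "jaw": 0.0}]
[{"offset": [-13.4, -0.5, -8.6], "delta_rot": [0.0001, 0.0001, 0.1438], "jaw": 0.0}]
[{"offset": [-1.2, -12.2, -7.9], "delta_rot": [0.0001, 0.0001, 0.1318], "jaw": 0.0}, {"offset": [-2.8, -11.9, -7.9], "delta_rot": [0.0001, 0.0001, 0.1318], "jaw": 0.0}, {"offset": [-4.3, -11.5, -7.9], "delta_rot": [0.0001, 0.0001, 0.1318], "jaw": 0.0}, {"offset": [-5.8, -10.8, -7.9], "delta_rot": [0.0001, 0.0001, 0.1318], "jaw": 0.0}, {"offset": [-7.1, -10.0, -7.9], "delta_rot": [0.0001, 0.0001, 0.1318], "jaw": 0.0}, {"offset": [-8.4, -8.9, -7.9], "delta_rot": [0.0001, 0.0001, 0.1318], "jaw": 0.0}, {"offset": [-9.5, -7.8, -7.9], "delta_rot": [0.0001, 0.0001, 0.1318], "jaw": 0.0}, {"offset": [-10.4, -6.4, -7.9], "delta_rot": [0.0001, 0.0001, 0.1318], "jaw": 0.0}, {"offset": [-11.2, -5.0, -7.9], "delta_rot": [0.0001, 0.0001, 0.1318], "jaw": 0.0}, {"offset": [-11.7, -3.5, -7.9], "delta_rot": [0.0001, 0.0001, 0.1318], "jaw": 0.0}]
[{"offset": [-12.1, -1.9, -7.9], "delta_rot": [0.0001, 0.0001, 0.1318], "jaw": 0.0}, {"offset": [-12.2, -0.3, -7.9], "delta_rot": [0.0001, 0.0001, 0.1318], "jaw": 0.0}]
```

View pics/i_side.png

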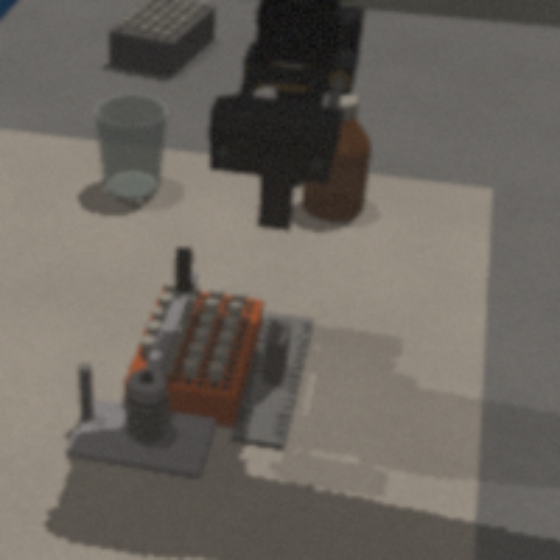

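Emit:
{"fn": "move_arm", "kwargs": {
  "rows": [
    {"offset":[-1,-13,-20],"delta_rot":[0,0,0.144],"jaw":0.4},
    {"offset":[-3,-13,-20],"delta_rot":[0,0,0.144],"jaw":0.4},
    {"offset":[-5,-12,-20],"delta_rot":[0,0,0.144],"jaw":0},
    {"offset":[-7,-12,-20],"delta_rot":[0,0,0.144],"jaw":0},
    {"offset":[-8,-10,-15],"delta_rot":[0,0,0.144],"jaw":0},
    {"offset":[-10,-9,0],"delta_rot":[0,0,0.144],"jaw":0},
    {"offset":[-11,-8,0],"delta_rot":[0,0,0.144],"jaw":0},
    {"offset":[-12,-6,0],"delta_rot":[0,0,0.144],"jaw":0},
    {"offset":[-13,-4,0],"delta_rot":[0,0,0.144],"jaw":0},
    {"offset":[-13,-2,0],"delta_rot":[0,0,0.144],"jaw":0}
  ]
}}

```text
time_s: 16.48
tcp_pos: [0.4988, -0.1467, 0.2478]
orientation: [180.0, 0.0, 97.8]
contact_force: [-0.4, 0.4, 0.6]
width: 0.0867
```

Emit:
{"fn": "move_arm", "kwargs": {
  "rows": [
    {"offset":[-13,0,0],"delta_rot":[0,0,0.144],"jaw":0},
    {"offset":[0,0,0],"delta_rot":[0,0,0],"jaw":0},
    {"offset":[0,0,0],"delta_rot":[0,0,0],"jaw":0}
  ]
}}

```text
time_s: 16.85
tcp_pos: [0.5007, -0.1586, 0.2476]
orientation: [180.0, -0.0, 90.0]
contact_force: [0.1, -0.2, -0.9]
width: 0.0869
```

```bash
python3 - <<'E'
from h import *
import pickle
W=vision.grab_frame("wrist");pickle.dump(W,open("W2.pkl","wb"))
cv2.imwrite("pics/j_wrist.png",W["color"][:,:,::-1])
Z=dict(holder=0,near_face=.015,pivot=.049,post=.0715,scale_grip=.027)
for q,z in Z.items():
    for r in vision.place_of(W,q)[:1]: print(q,r["p"],r["location"],atz(W,r["location"],z)[:2].round(4))
for r in vision.silhouettes(W,"scale_grip")[:1]:
    ys,xs=np.nonzero(r["pixels"]); P=np.array([atz(W,(y,x),.006)[:2] for y,x in zip(ys,xs)])
    print(len(P),cv2.minAreaRect((P*1000).astype(np.float32)),ys.min())
cv2.imwrite("pics/j_zoom.png",cv2.resize(W["color"][0:140,150:350,::-1],None,fx=4,fy=4,interpolation=cv2.INTER_NEAREST))
E
```

```text
holder 0.71 [29.6, 291.0] [ 0.5438 -0.013 ]
near_face 0.8 [27.9, 253.0] [ 0.5024 -0.0138]
post 0.81 [49.6, 319.9] [ 0.5631 -0.0411]
scale_grip 0.73 [24.8, 232.2] [ 0.4813 -0.0129]
3850 ((482.60064697265625, -38.85406494140625), (39.77974319458008, 106.49333953857422), 0.08882956206798553) 0
```

View pics/j_zoom.png

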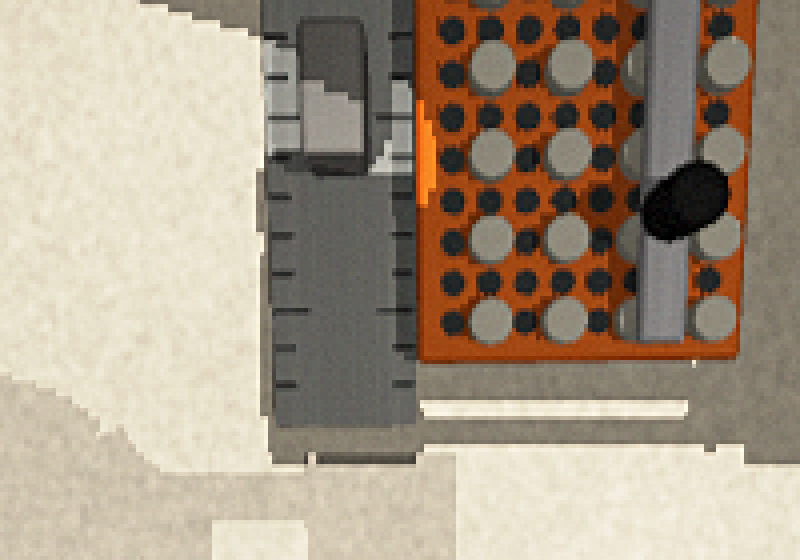

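Emit:
{"fn": "move_arm", "kwargs": {
  "rows": [
    {"offset":[29,15.5,20],"delta_rot":[0,0,0],"jaw":0},
    {"offset":[29,15.5,25],"delta_rot":[0,0,0],"jaw":0},
    {"offset":[29,15.5,35],"delta_rot":[0,0,0],"jaw":0},
    {"offset":[29,16,40],"delta_rot":[0,0,0],"jaw":0},
    {"offset":[0,0,0],"delta_rot":[0,0,0],"jaw":0},
    {"offset":[0,0,25],"delta_rot":[0,0,0],"jaw":0},
    {"offset":[0,0,25],"delta_rot":[0,0,0],"jaw":0},
    {"offset":[0,0,15],"delta_rot":[0,0,0],"jaw":0},
    {"offset":[0,0,0],"delta_rot":[0,0,0],"jaw":0},
    {"offset":[0,0,0],"delta_rot":[0,0,0],"jaw":0}
  ]
}}

```text
time_s: 18.45
tcp_pos: [0.5645, -0.0441, 0.0636]
orientation: [179.9, 0.0, 89.8]
contact_force: [0.1, 0.5, 0.0]
width: 0.0868
```

```bash
python3 - <<'E'
from h import *
W=vision.grab_frame("wrist")
cv2.imwrite("pics/k_wrist.png",W["color"][:,:,::-1])
W=vision.grab_frame("side")
cv2.imwrite("pics/k_side.png",cv2.resize(W["color"][80:280,200:400,::-1],None,fx=2.8,fy=2.8))
E
```

```text
(no output)
```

View pics/k_wrist.png

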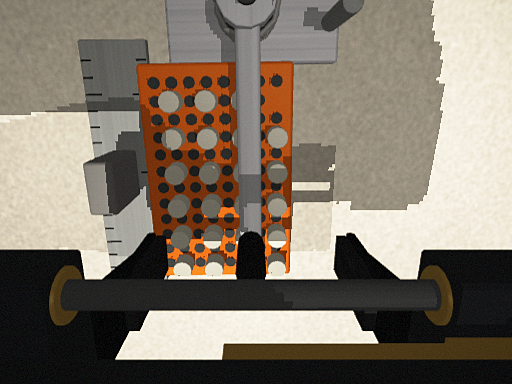

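View pics/k_side.png

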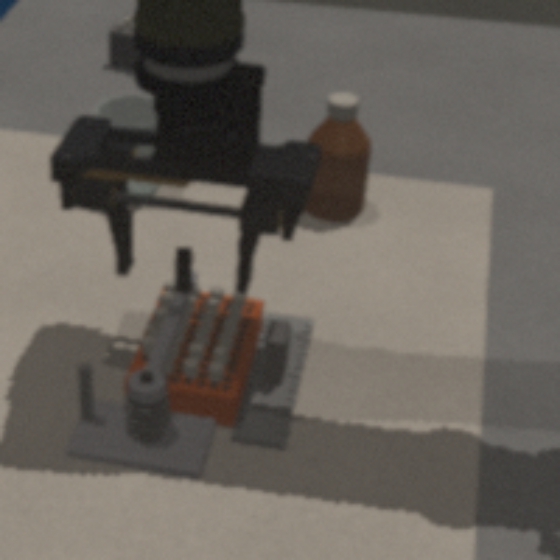

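Emit:
{"fn": "move_arm", "kwargs": {
  "rows": [
    {"offset":[0,0,0],"delta_rot":[0,0,0],"jaw":1},
    {"offset":[0,0,0],"delta_rot":[0,0,0],"jaw":1},
    {"offset":[0,0,0],"delta_rot":[0,0,0],"jaw":1},
    {"offset":[0,0,0],"delta_rot":[0,0,0],"jaw":1},
    {"offset":[0,0,0],"delta_rot":[0,0,0],"jaw":1},
    {"offset":[0,0,0],"delta_rot":[0,0,0],"jaw":1},
    {"offset":[0,0,0],"delta_rot":[0,0,0],"jaw":1},
    {"offset":[0,0,0],"delta_rot":[0,0,0],"jaw":1},
    {"offset":[0,0,0],"delta_rot":[0,0,0],"jaw":1},
    {"offset":[0,0,0],"delta_rot":[0,0,0],"jaw":1}
  ]
}}

```text
time_s: 19.8
tcp_pos: [0.5644, -0.0437, 0.0625]
orientation: [179.9, -0.0, 89.8]
contact_force: [2.9, 0.5, -2.0]
width: 0.0126
```

```bash
python3 - <<'E'
from h import *
s=status.get_state(); print(s["tcp_pos"],s["width"],s["contact_force"])
W=vision.grab_frame("wrist")
cv2.imwrite("pics/l_wrist.png",W["color"][:,:,::-1])
# arc rows: per row dphi about pivot; tool rotates with it
n=20; d=1.25/n; r=120
# rel to tool: x towards pivot(+y), tool y = +x tangential dir. chord
print("per row x,y:", r*(1-np.cos(d)), r*np.sin(d), d)
E
```

```text
[ 0.56438325 -0.04372518  0.06250914] 0.012591152296235204 [ 2.86534737  0.45770439 -1.98706453]
per row x,y: 0.23429871598810603 7.495118141085624 0.0625
```

View pics/l_wrist.png

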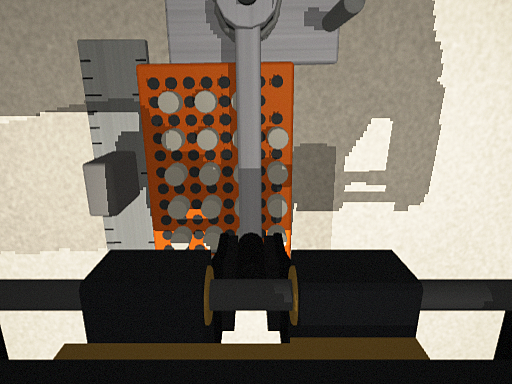

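Emit:
{"fn": "move_arm", "kwargs": {
  "rows": [
    {"offset":[0.2,7.5,0],"delta_rot":[0,0,-0.0625],"jaw":1},
    {"offset":[0.2,7.5,0],"delta_rot":[0,0,-0.0625],"jaw":1},
    {"offset":[0.2,7.5,0],"delta_rot":[0,0,-0.0625],"jaw":1},
    {"offset":[0.2,7.5,0],"delta_rot":[0,0,-0.0625],"jaw":1},
    {"offset":[0.3,7.5,0],"delta_rot":[0,0,-0.0625],"jaw":1},
    {"offset":[0.2,7.5,0],"delta_rot":[0,0,-0.0625],"jaw":1},
    {"offset":[0.2,7.5,0],"delta_rot":[0,0,-0.0625],"jaw":1},
    {"offset":[0.3,7.5,0],"delta_rot":[0,0,-0.0625],"jaw":1},
    {"offset":[0,0,0],"delta_rot":[0,0,0],"jaw":1}
  ]
}}

```text
time_s: 20.98
tcp_pos: [0.6202, -0.0295, 0.0624]
orientation: [-179.8, -0.1, 118.4]
contact_force: [-3.9, -0.5, 4.2]
width: 0.0134
```

```bash
cat > ck.py <<'E'
from h import *
s=status.get_state(); p=s["tcp_pos"]; v=p[:2]-np.array([.5625,.0767])
th=s["orientation"][2]
print(p,s["orientation"],s["width"],s["contact_force"],"angle",np.arctan2(v[0],-v[1])-.011,"r",np.hypot(*v))
E
python3 ck.py
```

```text
[ 0.62020702 -0.02948297  0.06237977] [-1.79836774e+02 -5.07053438e-02  1.18415349e+02] 0.013384706901423573 [-3.92441482 -0.49091714  4.22880847] angle 0.4868142588008406 r 0.12085082917536676
```

Following the arc well. Continue.

Emit:
{"fn": "move_arm", "kwargs": {
  "rows": [
    {"offset":[0.2,7.5,0],"delta_rot":[0,0,-0.0625],"jaw":1},
    {"offset":[0.2,7.5,0],"delta_rot":[0,0,-0.0625],"jaw":1},
    {"offset":[0.3,7.5,0],"delta_rot":[0,0,-0.0625],"jaw":1},
    {"offset":[0.2,7.5,0],"delta_rot":[0,0,-0.0625],"jaw":1},
    {"offset":[0.3,7.5,0],"delta_rot":[0,0,-0.0625],"jaw":1},
    {"offset":[0.2,7.5,0],"delta_rot":[0,0,-0.0625],"jaw":1},
    {"offset":[0.2,7.5,0],"delta_rot":[0,0,-0.0625],"jaw":1},
    {"offset":[0.3,7.5,0],"delta_rot":[0,0,-0.0625],"jaw":1},
    {"offset":[0.2,7.5,0],"delta_rot":[0,0,-0.0625],"jaw":1},
    {"offset":[0,0,0],"delta_rot":[0,0,0],"jaw":1}
  ]
}}

```text
time_s: 22.22
tcp_pos: [0.6679, 0.0165, 0.0624]
orientation: [-179.9, -0.1, 150.6]
contact_force: [-4.1, -1.7, 4.6]
width: 0.0131
```

```bash
python3 ck.py
```

```text
[0.66789011 0.01651522 0.06239595] [-1.79857801e+02 -5.66101426e-02  1.50572125e+02] 0.013071663334688184 [-4.13783378 -1.6658244   4.56303305] angle 1.0409231018846157 r 0.12136425973684782
```

Emit:
{"fn": "move_arm", "kwargs": {
  "rows": [
    {"offset":[0.3,7.5,0],"delta_rot":[0,0,-0.0625],"jaw":1},
    {"offset":[0.3,7.5,0],"delta_rot":[0,0,-0.0625],"jaw":1},
    {"offset":[0.2,4,0],"delta_rot":[0,0,-0.03],"jaw":1},
    {"offset":[0.2,3,0],"delta_rot":[0,0,-0.03],"jaw":1},
    {"offset":[0,0,0],"delta_rot":[0,0,0],"jaw":1},
    {"offset":[0,0,0],"delta_rot":[0,0,0],"jaw":1}
  ]
}}

```text
time_s: 22.98
tcp_pos: [0.6773, 0.0368, 0.0624]
orientation: [-179.9, 0.0, 161.2]
contact_force: [-3.1, -4.1, 3.5]
width: 0.0132
```

```bash
python3 ck.py
```

```text
[0.67731969 0.03677574 0.06242871] [-1.79942110e+02  1.20119211e-02  1.61196683e+02] 0.013214202895088812 [-3.08035637 -4.06727738  3.48397575] angle 1.2251607163027536 r 0.12156277381507928
```

Emit:
{"fn": "move_arm", "kwargs": {
  "rows": [
    {"offset":[0,1.5,0],"delta_rot":[0,0,0],"jaw":1},
    {"offset":[0,1.5,0],"delta_rot":[0,0,0],"jaw":1},
    {"offset":[0,0,0],"delta_rot":[0,0,0],"jaw":1},
    {"offset":[0,0,0],"delta_rot":[0,0,0],"jaw":1}
  ]
}}

```text
time_s: 23.48
tcp_pos: [0.6781, 0.0392, 0.0624]
orientation: [-179.9, 0.0, 161.2]
contact_force: [-3.2, -4.9, 3.9]
width: 0.013
```

```bash
python3 ck.py
```

```text
[0.67814511 0.03922966 0.06241827] [-1.79898069e+02  5.58105460e-03  1.61201710e+02] 0.012970661679463468 [-3.18509701 -4.92834402  3.92821972] angle 1.2464587710517687 r 0.12156405199168713
```

Emit:
{"fn": "move_arm", "kwargs": {
  "rows": [
    {"offset":[0,1.5,0],"delta_rot":[0,0,0],"jaw":1},
    {"offset":[0,1.5,0],"delta_rot":[0,0,0],"jaw":1},
    {"offset":[0,0,0],"delta_rot":[0,0,0],"jaw":1},
    {"offset":[0,0,0],"delta_rot":[0,0,0],"jaw":1}
  ]
}}

```text
time_s: 23.98
tcp_pos: [0.6787, 0.0408, 0.0624]
orientation: [-179.8, -0.0, 161.2]
contact_force: [-4.1, -7.2, 4.9]
width: 0.0129
```

```bash
python3 ck.py
```

```text
[0.67865747 0.04084054 0.06239126] [-1.79769832e+02 -2.64112824e-02  1.61180101e+02] 0.01289850264665022 [-4.13414015 -7.2324502   4.94786046] angle 1.2603641762512494 r 0.12156668131263605
```

Emit:
{"fn": "move_arm", "kwargs": {
  "rows": [
    {"offset":[0,1.5,0],"delta_rot":[0,0,0],"jaw":1},
    {"offset":[0,0,0],"delta_rot":[0,0,0],"jaw":1},
    {"offset":[0,0,0],"delta_rot":[0,0,0],"jaw":1},
    {"offset":[0,0,0],"delta_rot":[0,0,0],"jaw":1}
  ]
}}

```text
time_s: 24.48
tcp_pos: [0.6787, 0.0409, 0.0623]
orientation: [-179.6, -0.1, 161.1]
contact_force: [-6.7, -9.3, 6.8]
width: 0.013
```

```bash
python3 ck.py; python3 - <<'E'
from h import *
W=vision.grab_frame("wrist")
cv2.imwrite("pics/n_wrist.png",W["color"][:,:,::-1])
D=vision.grab_frame("side")
cv2.imwrite("pics/n_side.png",cv2.resize(D["color"][80:280,180:400,::-1],None,fx=2.8,fy=2.8))
S=vision.grab_frame("scene")
cv2.imwrite("pics/n_scene.png",cv2.resize(S["color"][80:280,150:400,::-1],None,fx=2.8,fy=2.8))
for f in(S,D):
    for q in("scale_grip","bottle","beaker","jar"):
        for r in vision.place_of(f,q)[:1]: print(q,r["p"],atz(f,r["location"],.027 if q[0]=="s" else 0)[:2].round(4))
E
```

```text
[0.67869363 0.04090557 0.06232898] [-1.79640100e+02 -6.09153367e-02  1.61135075e+02] 0.012999868159827095 [-6.68857806 -9.33782962  6.7529332 ] angle 1.2609629655737205 r 0.1215820729170587
bottle 0.73 [ 0.48   -0.2857]
beaker 0.97 [ 0.6612 -0.2772]
jar 0.91 [0.6715 0.2664]
scale_grip 0.89 [ 0.4835 -0.0046]
bottle 0.79 [ 0.4778 -0.2797]
beaker 0.73 [ 0.6672 -0.2663]
jar 0.77 [0.6741 0.2618]
```

View pics/n_wrist.png

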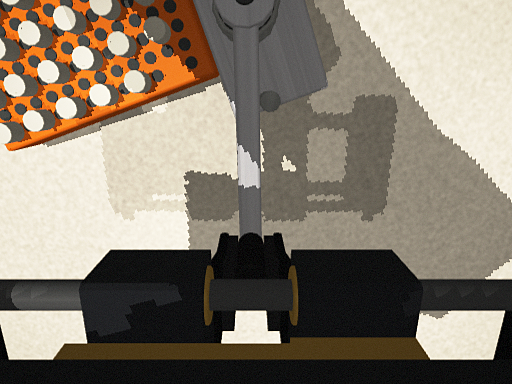

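View pics/n_side.png

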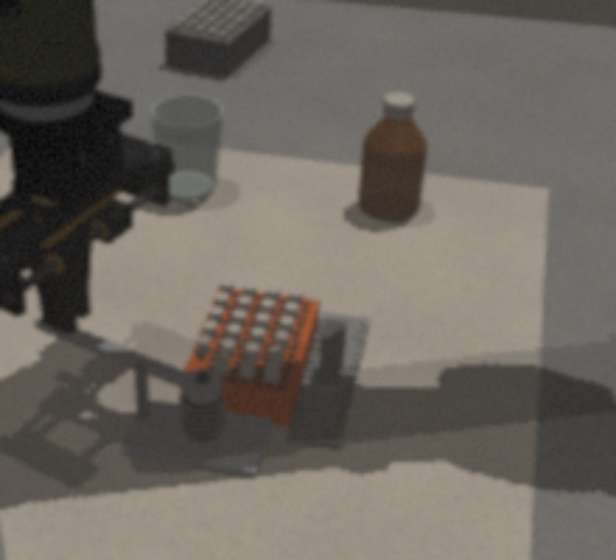

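View pics/n_scene.png

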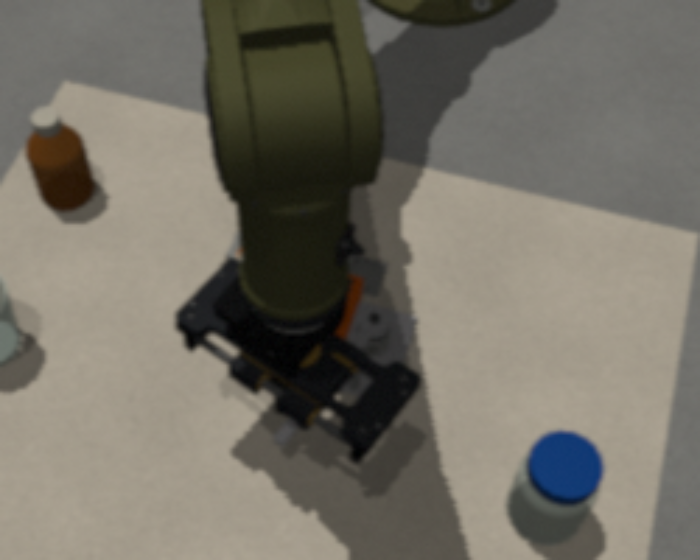

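```bash
python3 -c "
from station import order
print(order.finish_job())"; python3 ck.py
```

```text
the job is handed in; nothing more can be done
None
the job is handed in; nothing more can be done
```

The scale is lying flush against the rack's near side, let go. The gripper is holding the retaining arm against its stop. I handed the job in at about 24.5 s of the 58 s allowed, and no verdict was reported.

**Scale:**
- I gripped the block along its 30 mm side and slid the scale into the rack until about 8 N of contact, then let go and lifted clear.
- The wrist camera afterwards showed no gap. The scale centre came out about 1 mm off the rack's middle, and the edge within about 0.01 rad of parallel.
- The last side view still showed it flush. The network's final grip position was about 8 mm further along the rack than the wrist check. It came from one low-accuracy reading, it is still inside the 25 mm limit, and nothing had touched the scale in between.

**Retaining arm:**
- I gripped the post and followed the arc to a measured angle of about 1.26 rad, against 1.25 for the stop (my pivot estimate is slightly off).
- A further 1.5 mm of commanded push moved nothing and the force rose to about 11 N sideways. The wrist picture shows the bar against the peg. The grip was still closed at hand-in.

**Bottle, beaker and jar:** all three were upright in the last views I had of them. The bottle and beaker readings differ from the start by about 10 mm, which is about how far the networks' readings disagreed with each other all along. The arm never came near any of the three while low.

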